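# Clamp a carving blank with a cam-lever sliding jaw

### The job

Clamp the loose carving blank on the clamp board: flip the sliding jaw's cam lever up to free the jaw, slide the jaw along until the blank is snug and square, without a gap, between the jaw and the fixed end stop, then flip the lever fully down to lock it. Push gently, do not ram or crush the blank, keep it flat on the board, and leave the bottle, tape roll, mallet and chisel where they are.

Things in the scene. Friction and masses are not known exactly. Their poses are not given: they have to be found in the camera images.
- board: Clamp board fixed to the bench: plywood base 160 (x) by 455 (y) by 18 mm thick. Origin on the bench surface, 170 mm from the lever-side end (-y) of the base and 285 mm from the stop-side end (+y). Its y axis runs along the flush metal track, towards the fixed end stop. The base's top is at z = 18 mm. Position and yaw vary
- stop_face (a point): Foot of the clamping face of the fixed end stop, a wooden block 130 mm wide (x), 30 mm thick (y) and 36 mm high standing on the base at its +y end: on the base's top, in the middle of the block's width, in the face that looks to -y. Axes as the board's
- jaw (a joint): Travel of the sliding jaw in m, 0 (farthest from the end stop) to 0.13, growing towards the end stop (board's +y). Gap from jaw face to end stop face = 220 mm minus this, so about 0.110 with the blank clamped. Lever up: slides with about 2.5 N and stays where left. Lever down: the cam brakes it and a push under 20 N does not move it
- jaw_face (a point): Foot of the sliding jaw's clamping face (looks to +y): on the base's top, mid-width. The jaw is a wooden block 90 (x) by 30 (y) by 47 mm high; an aluminium foot plate 46 mm wide, 13 mm high reaches to 130 mm behind (-y of) the face; two aluminium cheeks on it (36 mm wide overall, 85 to 115 mm behind the face, 55 mm high) carry the lever. Axes as the board's
- jaw_knob (a point): Grip point of the round turned knob on top of the jaw block, by which the jaw is slid: on the knob's axis, 69 mm above the base's top, 15 mm behind the jaw face. The knob is 28 mm across from 10 mm below to 10 mm above this point; its top is 84 mm above the base's top. Axes as the board's
- lever (a joint): Angle of the cam lever in rad: 0 = fully down, level, pointing away from the end stop (board's -y), jaw locked; 1.5 = its upper stop, practically upright, jaw free. Its cam bites below about 0.45. It swings about a level axis along the board's x through point lever_hinge and stays where it is left; moving it takes 2 to 5 N at the tip
- lever_hinge (a point): Middle of the lever's hinge axis, on the sliding jaw: 44 mm above the base's top and 100 mm behind (-y of) the jaw face. Axes as the board's; it moves with the jaw
- lever_tip (a point): Grip point on the lever, 85 mm from the hinge axis, in the middle of the round black grip (16 mm diameter, 44 to 97 mm from the hinge). At lever angle a it lies 85 cos a behind (-y) and 85 sin a above the hinge (mm). Pinched across the board's x it can turn between the pads. The point's -y axis points from hinge to tip
- blank: Loose carving blank, a wooden block 80 (x) by 110 (y) by 32 mm high with a chevron relief on top, about 0.2 kg, lying on the base between jaw and end stop, slightly turned and short of the end stop. Origin in the centre of its underside; its y axis points to the end stop when square
- blank_jaw_end (a point): Foot of the middle of the blank's end face towards the jaw (55 mm from the blank's origin along its -y)
- blank_stop_end (a point): Foot of the middle of the blank's end face towards the end stop (55 mm from the blank's origin along its +y)
- bottle: Bystander: green glass bottle, 68 mm diameter, 210 mm high, upright. Origin in the centre of its base
- tape_roll: Bystander: roll of paper tape lying flat, 100 mm outside diameter, 25 mm high. Origin in the centre of its underside
- mallet: Bystander: round wooden carver's mallet standing on its head, 84 mm across, 205 mm high. Origin in the centre of its base
- chisel: Bystander: wood-handled chisel lying on the bench, 230 mm long, 30 mm high. Origin in the middle of its underside

How it is judged:
On the way, in this order (a step that is already met when the one before it is completed fails the run):
1. the cam lever is flipped up (over 1.1 rad), freeing the jaw (value of joint lever above 1.1 rad), for 0.2 s.
2. with the lever still up (over 0.7 rad), the blank is snug between jaw and end stop (value of joint lever above 0.7 rad and y of blank_jaw_end in the frame of jaw_face between -0.002 and 0.002 m and y of blank_stop_end in the frame of stop_face between -0.002 and 0.002 m and angle between the y axis of blank and the y axis of board, either way round below 0.03 rad and x of blank in the frame of board between -0.03 and 0.03 m and z of blank in the frame of board between 0.015 and 0.021 m), for 0.2 s.
3. the lever is flipped down (under 0.2 rad) with the blank still snug (value of joint lever below 0.2 rad and y of blank_jaw_end in the frame of jaw_face between -0.002 and 0.002 m and y of blank_stop_end in the frame of stop_face between -0.002 and 0.002 m and angle between the y axis of blank and the y axis of board, either way round below 0.03 rad and x of blank in the frame of board between -0.03 and 0.03 m and z of blank in the frame of board between 0.015 and 0.021 m), for 0.2 s.
At the end, for the whole second after the job is handed in: The lever is down (under 0.2 rad); the blank lies flat on the board (underside within 3 mm of the base's top), square to it (within 0.03 rad), within 30 mm of the board's middle line, with its ends within 2 mm of the jaw face and of the end stop face; blank and jaw are at rest (all of step 3 and linear speed of blank below 0.02 m/s and velocity of joint jaw between -0.01 and 0.01 m/s); the robot touches nothing.
It fails at once if the blank is rammed or crushed: contact forces between the blank and the board with its jaw total over 100 N (contact force between blank and board above 100 N).
It fails at once if the blank is tipped by more than 0.3 rad or lifted by more than 15 mm (angle between blank's own z axis and vertical above 0.3 rad or z of blank in the frame of board above 0.033 m).
It fails at once if a bystander is moved by more than 30 mm (distance of any of bottle, tape_roll, mallet, chisel from where it was at the start of the episode above 0.03 m).
It also fails if it takes over 59 s, if anything falls off the work surface, if the arm or the gripper's body presses on something with over 40 N, if the wrist force passes 120 N, or if a joint passes its speed limit or range.

### The arm

A 7-joint arm with a two-finger parallel gripper is mounted at the origin on the work surface. World frame = base frame: x ahead of the robot, y to its left, z up, the work surface at z = 0. Lengths are in m, angles in rad, forces in N, time in s.
With the tool pointing down it reaches from about 0.425 to 0.925 m from the base axis. Payload 6.8 kg.
Tool frame: the origin (TCP) lies between the finger pads; the fingertips stand 11 mm ahead of it and the grasp point (between the pads) lies 8 mm behind it; z points along the fingers, y is the line along which they close (so a half turn about z gives the same grasp; the last joint's range is limited). The gripper opens to 85 mm and grips with 20 to 120 N. Pads are 22 mm wide; open, the fingers measure 114 mm over their backs; the gripper's body (76 mm by 85 mm) begins 54 mm behind the grasp point. The pads swing forward as they close: fully open they stand 13 mm farther back than shut.
Start: joints at [1.101, 0.477, 0.022, 1.555, -0.011, 1.109, -0.083], TCP at [0.239, -0.631, 0.204] pointing down, gripper open.
Joint ranges: [-2.96, 2.96], [-0.34, 2.1], [-1.41, 1.46], [0.24, 2.44], [-1.37, 4.51], [0.17, 1.92], [-2.96, 2.96]. Speed limits (rad/s): [2.39, 2.39, 3.14, 3.14, 3.14, 3.14, 3.14].

### API

Orientations are given as a rotation vector (axis times angle).
In Python, from bench import r gives the robot as it stands.
- The arm moves only by the tool send_rows, never from a script. Its argument "deltas" is a list of rows, each an object of numbers: "dx", "dy", "dz": the shift along the world's x, y, z in mm; "rx", "ry", "rz": the turn, a rotation vector about the world's x, y, z in degrees. A call has 1 to 5 rows; each row is the pose to reach, as a shift and turn from the pose commanded when the call began; what a row does not reach only later rows make up. A row lasts 1/12 s, in which the tool goes at most 41.7 mm and 7.16 degrees, less where a joint would pass 70% of its speed; a pose out of reach is approached as far as the arm can. A call with a gripper value outside its range is refused whole. "jaw" is the finger opening in mm, from 0 to 85.4, set as the call begins (left out, the last holds). The fingers move at their own pace and stop on an object; "newtons" is the grip in N (left out, the last holds). Time passes only in rows, so rows that repeat a pose let the fingers close. It gives the time, the measured TCP pose, the force, the opening and the grip force at its end, in the units of the state.
- r.get_obs(): the state, without advancing time (a new reading comes with each control period).
- r.grab_frame(name): name is "scene" or "top"; returns a dict with "frame" (384x512x3 uint8, blue, green, red), "z_map" (384x512 float32, m along the optical axis (not along the pixel's ray), 0 where there is no reading), "vertical_fov" (degrees; the focal length in pixels is half the picture's height over the tangent of half this angle, whatever the lens; pixels are square), "cx", "cy" (the principal point, pixels), "xyz" and "orientation" of the camera in the world. Camera axes: x right, y down, z forward; pixel columns grow to the right and rows downward; lengths in m; the calibration is good to about 2 mm. A picture is of the moment at which its call begins.
- r.hand_in(): hands the job in; it is judged then, once.
The state is a dict: "clock": time; "joints": joint angles; "qvel": joint speeds; "tau": joint torques, N m; "tcp_pos": TCP position; "orientation": TCP orientation; "contact_force": force on the tool from outside, world axes, zero at the start; "moment": the same for the moment, N m; "grip_width": finger opening in m; "gripper_force": force on a finger pad.
Only numpy, scipy, OpenCV 4.12 (cv2) and the standard library are available. Lean on these libraries where they do the work, as an engineer would, in place of code of your own. Each camera call takes 0.05 s, during which the arm holds its last target. There are 200 camera calls.

## Working session

There is one attempt and no reset: what is moved stays moved. The work goes in short steps, Python scripts to look and compute and a tool call to move; the robot and the scene stay as the last step left them, time stands still between calls to the robot, and variables do not carry over. Pictures are saved under pics/ and viewed, at most 10 in all, crops included, and the job is handed in when it is done.

Besides the shell and the picture viewer there is one more tool, called after "Request:" as a command line: name --argument value ..., lists and objects as JSON in quotes. send_rows: Moves the arm, as the interface text tells. Its arguments: {"type":"object","properties":{"deltas":{"type":"array","items":{"type":"object","properties":{"dx":{"type":"number"},"dy":{"type":"number"},"dz":{"type":"number"},"rx":{"type":"number"},"ry":{"type":"number"},"rz":{"type":"number"}}}},"jaw":{"type":"number"},"newtons":{"type":"number"}},"required":["deltas"]}

```bash
mkdir -p pics; cat > h.py <<'E'
import numpy as np, cv2
from scipy.spatial.transform import Rotation as R
from bench import r
def cam(n):
    f=r.grab_frame(n); h=f["frame"].shape[0]
    f["f"]=h/2/np.tan(np.radians(f["vertical_fov"])/2)
    o=np.array(f["orientation"],float)
    f["R"]=R.from_rotvec(o).as_matrix() if o.size==3 else (o.reshape(3,3) if o.size==9 else R.from_quat(o).as_matrix())
    v,u=np.mgrid[:h,:f["frame"].shape[1]]
    z=f["z_map"]; P=np.stack([(u-f["cx"])/f["f"]*z,(v-f["cy"])/f["f"]*z,z],-1)
    f["P"]=P@f["R"].T+np.array(f["xyz"]); f["P"][z==0]=np.nan
    return f
E
python3 - <<'E'
from h import *
o=r.get_obs(); print(o)
a=cam("scene");b=cam("top")
for n,f in(("scene",a),("top",b)):
    print(n,f["xyz"],f["orientation"],f["f"],f["cx"],f["cy"]); cv2.imwrite(f"pics/{n}0.png",f["frame"])
    np.save(n+"P.npy",f["P"])
E
```

```text
{'clock': 0.0, 'joints': array([ 1.10090805,  0.4777671 ,  0.02235362,  1.55645329, -0.01153704,
        1.10927859, -0.08311236]), 'qvel': array([ 3.93226475e-04, -5.49313326e-04,  6.95666710e-04, -6.01501816e-05,
        2.23313765e-04, -1.10439292e-03,  1.53999373e-03]), 'tau': array([-7.28203922e-04, -5.96442139e+01,  1.60795692e+00, -2.81200755e+01,
        1.25080714e-02,  9.23910993e-03, -2.07227362e-05]), 'tcp_pos': array([ 0.23867605, -0.63071659,  0.20314736]), 'orientation': array([-3.08863800e+00, -5.64860237e-01,  6.62656328e-04]), 'contact_force': array([-0.24961889, -0.13631497,  0.0251219 ]), 'moment': array([-0.00232561, -0.02041101,  0.01138542]), 'gripper_force': 0.0, 'grip_width': 0.08521937740790973}
scene [1.87969821 0.04179358 0.90370767] [-1.59552461 -1.61655948  0.91816847] 483.0412135621034 252.37086175352886 189.19723443650605
top [0.31122517 0.0035966  1.40885132] [-2.08339717  2.15020694 -0.22674949] 356.27547506328773 257.8144191439732 189.69745629998624
```

View pics/scene0.png

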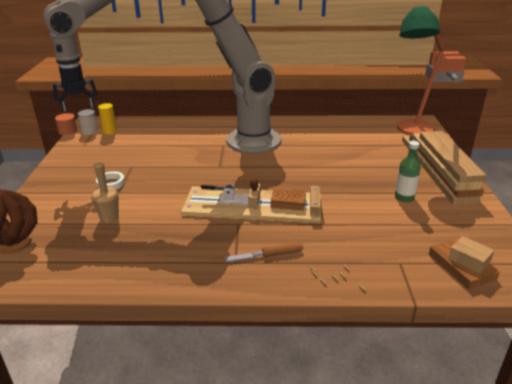

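View pics/top0.png

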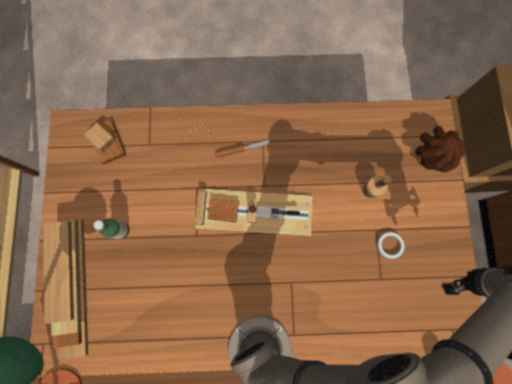

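The scene view shows the board around (185–322, 185–222), with the lever end on the left and the stop on the right. In the top view the board spans (197–313, 189–236), with the lever at (285–308, 213), the knob near (252, 210), the blank at (222, 208) and the stop at (201, 208). Next I measure from depth.

```bash
cat >> h.py <<'E'
def board(P):
    # yaw/origin of the board from base-top points
    m=(np.abs(P[...,2]-.018)<.006)&(P[...,0]>.3)&(P[...,0]<.75)&(np.abs(P[...,1])<.45)
    m=cv2.morphologyEx(m.astype(np.uint8),cv2.MORPH_OPEN,np.ones((3,3)))
    n,l,s,_=cv2.connectedComponentsWithStats(m); m=l==1+np.argmax(s[1:,4])
    return cv2.minAreaRect(P[m][:,:2].astype(np.float32)*1000), m
E
python3 - <<'E'
from h import *
for n in("top","scene"):
    P=np.load(n+"P.npy"); rect,m=board(P); print(n,rect,m.sum(),np.median(P[m][:,2]), cv2.boxPoints(rect).round(0).tolist())
    # profile in board frame
    (c,(w,h),a)=rect
    t=np.radians(a if h>w else a-90); 
    if n=="top": T,C=t,np.array(c)/1000; L=max(w,h)
    yv=np.array([-np.sin(T),np.cos(T)]);xv=np.array([np.cos(T),np.sin(T)])
    O=C+yv*(.170-.2275)
    q=P[...,:2]-O; X=q@xv;Y=q@yv;Z=P[...,2]
    print("yaw",T,"O",O)
    s=(np.abs(X)<.012)
    for y0 in np.arange(-.17,.29,.01):
        k=s&(np.abs(Y-y0)<.005)
        if k.any(): print(int(y0*1000),k.sum(),(np.nanpercentile(Z[k],[10,50,90])*1000).round(),end="; ")
    print()
    k=(np.abs(Z-.05)<.008)&(np.abs(X)<.07)&(Y>-.1)&(Y<.24)
    b=r.grab_frame
    cv2.setNumThreads(1)
    if n=="top":
        r2=cv2.minAreaRect(np.stack([X[k&(Y<.23)],Y[k&(Y<.23)]],-1).astype(np.float32)*1000);print(r2)
E
```

```text
top ((513.6567993164062, 5.5128631591796875), (452.19866943359375, 160.62599182128906), 84.6390609741211) 2750 0.018712844455575084 [[413.0, -212.0], [572.0, -227.0], [615.0, 223.0], [455.0, 238.0]]
yaw -0.0935660370002444 O [ 0.5082846  -0.05173563]
-170 12 [-1. 11. 19.]; -160 17 [16. 19. 21.]; -150 13 [17. 19. 22.]; -139 18 [15. 19. 21.]; -129 12 [15. 17. 20.]; -119 13 [15. 20. 24.]; -109 16 [21. 70. 75.]; -99 15 [17. 71. 75.]; -89 19 [19. 72. 76.]; -79 21 [19. 69. 75.]; -69 18 [15. 67. 72.]; -59 17 [17. 64. 71.]; -49 18 [22. 65. 70.]; -39 14 [29. 34. 68.]; -29 15 [66. 72. 76.]; -19 16 [72. 75. 80.]; -9 19 [31. 71. 76.]; 0 13 [29. 31. 37.]; 10 18 [27. 32. 35.]; 20 12 [29. 31. 33.]; 30 18 [29. 32. 34.]; 40 16 [29. 33. 37.]; 50 16 [30. 36. 98.]; 60 19 [ 98. 101. 104.]; 70 15 [ 97. 102. 105.]; 80 12 [21. 64. 99.]; 90 14 [13. 16. 21.]; 100 16 [17. 19. 25.]; 110 13 [16. 18. 21.]; 120 19 [15. 20. 40.]; 130 19 [49. 53. 54.]; 140 15 [49. 53. 57.]; 150 16 [49. 50. 54.]; 160 15 [49. 52. 55.]; 170 15 [46. 52. 54.]; 180 18 [48. 53. 56.]; 190 15 [49. 52. 55.]; 200 18 [48. 51. 54.]; 210 14 [49. 
[... 1099 characters left out ...]
 33.]; 40 22 [-751. -745.   33.]; 50 36 [-752.   65.   96.]; 60 39 [-750.   71.  101.]; 70 44 [-748.   79.  101.]; 80 29 [-752.   17.   80.]; 90 20 [-752. -745.   22.]; 100 19 [-755.   17.   20.]; 110 22 [-754. -746.   21.]; 120 17 [-757. -744.   49.]; 130 16 [-754. -744.   52.]; 140 26 [-754. -348.   54.]; 150 18 [-751. -349.   51.]; 160 29 [-751. -737.   52.]; 170 20 [-752.   49.   52.]; 180 23 [-751.   48.   54.]; 190 26 [-754. -746.   51.]; 200 24 [-755.   47.   53.]; 210 24 [-752. -346.   53.]; 220 23 [-754. -746.   52.]; 230 24 [-751.   20.   51.]; 240 27 [-753. -746.   20.]; 250 20 [-751.   17.   55.]; 260 28 [-753. -346.   55.]; 270 26 [-754.   52.   57.]; 280 19 [-757. -748.   55.];
```

```bash
python3 - <<'E'
import cv2
a=cv2.imread("pics/scene0.png")[170:235,170:340];b=cv2.imread("pics/top0.png")[180:245,185:325]
cv2.imwrite("pics/c0.png",cv2.resize(a,None,fx=4.5,fy=4.5,interpolation=2));cv2.imwrite("pics/c1.png",cv2.resize(b,None,fx=5.5,fy=5.5,interpolation=2))
E
```

```text
(no output)
```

View pics/c1.png

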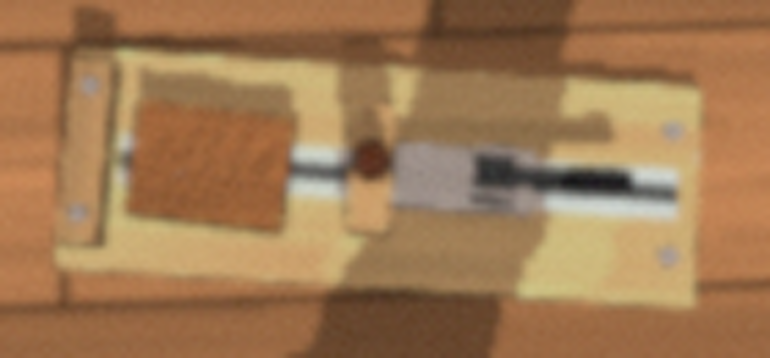

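The crop confirms the layout: board yaw is about -0.094 and the lever lies down on the centreline. The blank is at crop (135–295, 95–230), about 20 mm short of the stop, and the knob is at (370, 160). One refinement, then I move.

```bash
cat >> h.py <<'E'
T=-.0950; O=np.array([.508,-.052]); xv=np.array([np.cos(T),np.sin(T)]); yv=np.array([-np.sin(T),np.cos(T)])
def B(P): q=P[...,:2]-O; return q@xv,q@yv,P[...,2]
def W(x,y): return O+x*xv+y*yv
E
python3 - <<'E'
from h import *
for n in("top","scene"):
    P=np.load(n+"P.npy"); X,Y,Z=B(P); img=cv2.imread(f"pics/{n}0.png").astype(int)
    k=(Z>.088)&(Z<.11)&(np.abs(X)<.04)&(np.abs(Y-.065)<.04); print(n,"knob",k.sum(),X[k].mean()*1e3,Y[k].mean()*1e3,Y[k].min(),Y[k].max())
    l=(img.max(-1)<60)&(Z>.05)&(Z<.085)&(np.abs(X)<.05)&(Y<-.06)&(Y>-.14); print("lever",l.sum(),np.median(X[l])*1e3,Y[l].min(),Y[l].max(),np.percentile(Z[l],[10,50,90]), np.polyfit(Y[l],Z[l],1))
    b=(Z>.042)&(Z<.058)&(np.abs(X)<.07)&(Y>.105)&(Y<.244); print("blank",cv2.minAreaRect(np.stack([X[b],Y[b]],-1).astype(np.float32)*1000))
    s=(Z>.047)&(Z<.06)&(np.abs(X)<.075)&(Y>.246)&(Y<.3); print("stop",cv2.minAreaRect(np.stack([X[s],Y[s]],-1).astype(np.float32)*1000))
    j=(Z>.058)&(Z<.072)&(np.abs(X)<.06)&(np.abs(X)>.016)&(Y>.03)&(Y<.1);print("jaw",j.sum(),np.nanmean(X[j]),np.percentile(Y[j],[3,50,97]))
print("tip",W(0,-.103),"above")
o=r.get_obs(); M=R.from_rotvec(o["orientation"]).as_matrix(); print(np.degrees(np.arctan2(M[1,1],M[0,1])),np.degrees(T),M[:,2])
E
```

```text
top knob 45 -1.0954665335851566 64.86491640137069 0.05284486696855809 0.07613569208472537
lever 32 -3.7826232801466673 -0.1104475178849326 -0.06107153771348312 [0.06689584 0.07202879 0.07593426] [-0.11165088  0.06191853]
blank ((-3.9064407348632812, 179.27536010742188), (111.02119445800781, 80.32670593261719), 86.77051544189453)
stop ((1.0592384338378906, 266.1794738769531), (129.10556030273438, 30.893823623657227), 0.6449230909347534)
jaw 118 -0.0021869441124622723 [0.05108072 0.06593351 0.07855487]
scene knob 50 6.080078243227955 64.24358080121662 0.05092520211976896 0.07796704269260905
lever 33 5.262103066333459 -0.11167017468583304 -0.0669881100299985 [0.06747029 0.07088703 0.07416043] [-0.02278083  0.06903902]
blank ((-2.795032501220703, 176.9901123046875), (110.16303253173828, 87.17646026611328), 86.34754180908203)
stop ((-0.944610595703125, 264.25665283203125), (28.685508728027344, 136.70787048339844), 89.86701965332031)
jaw 64 0.028671881947635768 [0.05021681 0.06620994 0.07836446]
tip [ 0.49822971 -0.15453556] above
-69.27297035753287 -5.443099053742821 [-6.54569252e-04  1.44963621e-03 -9.99998735e-01]
```

Request:
send_rows --deltas '[{"dx": 17, "dy": 32, "rz": 6.4}, {"dx": 35, "dy": 63, "rz": 12.8}, {"dx": 52, "dy": 95, "rz": 19.2}, {"dx": 70, "dy": 126, "rz": 25.6}, {"dx": 87, "dy": 158, "rz": 32}]' --jaw 60 --newtons 25

```text
$.deltas[0]: bad value
```

Request:
send_rows --deltas '[{"dx": 17, "dy": 32, "rz": 6.4}, {"dx": 35, "dy": 63, "rz": 12.8}, {"dx": 52, "dy": 95, "rz": 19.2}, {"dx": 70, "dy": 126, "rz": 25.6}, {"dx": 87, "dy": 158, "rz": 31.8}]'

```text
$.deltas[0]: bad value
```

Request:
send_rows --deltas '[{"dx": 17, "dy": 32, "dz": -12}, {"dx": 35, "dy": 63, "dz": -24}, {"dx": 52, "dy": 95, "dz": -36}, {"dx": 70, "dy": 126, "dz": -50}, {"dx": 86, "dy": 158, "dz": -63}]'

```text
$.deltas[0]: bad value
```

Request:
send_rows --deltas '[{"dx": 17, "dy": 32, "dz": 0, "rx": 0, "ry": 0, "rz": 6.4}, {"dx": 35, "dy": 63, "dz": 0, "rx": 0, "ry": 0, "rz": 12.8}, {"dx": 52, "dy": 95, "dz": 0, "rx": 0, "ry": 0, "rz": 19.2}, {"dx": 70, "dy": 126, "dz": 0, "rx": 0, "ry": 0, "rz": 25.6}, {"dx": 87, "dy": 158, "dz": 0, "rx": 0, "ry": 0, "rz": 32}]' --jaw 60 --newtons 25

```text
clock: 0.52
tcp_pos: [0.3264, -0.4716, 0.2038]
orientation: [-2.811, -1.403, 0.0]
contact_force: [0.9, 0.3, 0.1]
grip_width: 0.0604
gripper_force: 0.0
```

Request:
send_rows --deltas '[{"dx": 17, "dy": 32, "dz": 0, "rx": 0, "ry": 0, "rz": 6.4}, {"dx": 35, "dy": 63, "dz": 0, "rx": 0, "ry": 0, "rz": 12.8}, {"dx": 52, "dy": 95, "dz": 0, "rx": 0, "ry": 0, "rz": 19.2}, {"dx": 70, "dy": 126, "dz": 0, "rx": 0, "ry": 0, "rz": 25.6}, {"dx": 87, "dy": 158, "dz": 0, "rx": 0, "ry": 0, "rz": 31.8}]'

```text
clock: 0.93
tcp_pos: [0.4133, -0.3137, 0.204]
orientation: [-2.319, -2.119, 0.0]
contact_force: [1.1, -0.8, -1.1]
grip_width: 0.06
gripper_force: 0.0
```

Request:
send_rows --deltas '[{"dx": 17, "dy": 32, "dz": -12, "rx": 0, "ry": 0, "rz": 0}, {"dx": 35, "dy": 63, "dz": -24, "rx": 0, "ry": 0, "rz": 0}, {"dx": 52, "dy": 95, "dz": -36, "rx": 0, "ry": 0, "rz": 0}, {"dx": 70, "dy": 126, "dz": -50, "rx": 0, "ry": 0, "rz": 0}, {"dx": 86, "dy": 158, "dz": -63, "rx": 0, "ry": 0, "rz": 0}]'

```text
clock: 1.35
tcp_pos: [0.4994, -0.1559, 0.1404]
orientation: [2.325, 2.112, 0.0]
contact_force: [1.0, -0.4, 0.7]
grip_width: 0.06
gripper_force: 0.0
```

```bash
python3 - <<'E'
from h import *
o=r.get_obs(); M=R.from_rotvec(o["orientation"]).as_matrix(); print(o["tcp_pos"],np.degrees(np.arctan2(M[1,1],M[0,1])),M[:,2],B(o["tcp_pos"]))
f=cam("scene"); cv2.imwrite("pics/s1.png",cv2.resize(f["frame"][120:235,150:340],None,fx=4,fy=4,interpolation=2))
E
```

```text
[ 0.49943661 -0.15589318  0.14039267] -5.495682521214418 [ 1.07643630e-04 -5.94040708e-05 -9.99999992e-01] (np.float64(0.0013302335772175343), np.float64(-0.104237013326724), array(0.14039267))
```

View pics/s1.png

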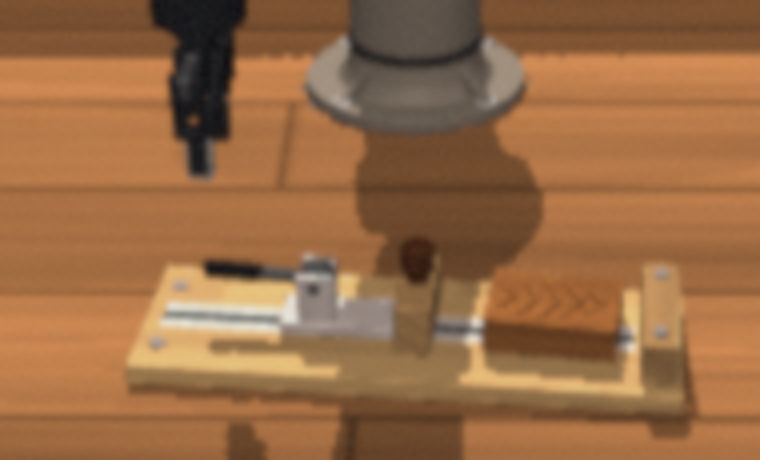

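The lever is down at crop (205–300, 268), the knob is at (417, 258), and the gripper is above the lever tip at (200, 170). Descending.

Request:
send_rows --deltas '[{"dx": 0, "dy": 0, "dz": -28, "rx": 0, "ry": 0, "rz": 0}, {"dx": 0, "dy": 0, "dz": -56, "rx": 0, "ry": 0, "rz": 0}, {"dx": 0, "dy": 0, "dz": -75, "rx": 0, "ry": 0, "rz": 0}, {"dx": 0, "dy": 0, "dz": -85, "rx": 0, "ry": 0, "rz": 0}, {"dx": 0, "dy": 0, "dz": -85, "rx": 0, "ry": 0, "rz": 0}]'

```text
clock: 1.82
tcp_pos: [0.497, -0.1571, 0.054]
orientation: [-2.322, -2.11, 0.004]
contact_force: [-0.2, -0.3, -0.1]
grip_width: 0.0597
gripper_force: 0.0
```

Request:
send_rows --deltas '[{"dx": 0, "dy": 0, "dz": 0, "rx": 0, "ry": 0, "rz": 0}, {"dx": 0, "dy": 0, "dz": 0, "rx": 0, "ry": 0, "rz": 0}, {"dx": 0, "dy": 0, "dz": 0, "rx": 0, "ry": 0, "rz": 0}, {"dx": 0, "dy": 0, "dz": 0, "rx": 0, "ry": 0, "rz": 0}, {"dx": 0, "dy": 0, "dz": 0, "rx": 0, "ry": 0, "rz": 0}]' --jaw 5 --newtons 25

```text
clock: 2.23
tcp_pos: [0.4995, -0.1576, 0.057]
orientation: [2.324, 2.112, 0.001]
contact_force: [0.2, 0.5, -0.3]
grip_width: 0.005
gripper_force: 0.0
```

```bash
python3 - <<'E'
from h import *
# arc steps from lever angle a0 to 1.4, in world mm
a0=.03
for a in np.linspace(.1,1.4,14):
    d=85*np.array([np.cos(a0)-np.cos(a)]) ; print(round(a,2),(d[0]*yv).round(1),round(85*(np.sin(a)-np.sin(a0)),1))
E
```

```text
0.1 [0.  0.4] 5.9
0.2 [0.2 1.6] 14.3
0.3 [0.4 3.7] 22.6
0.4 [0.6 6.6] 30.6
0.5 [ 1.  10.3] 38.2
0.6 [ 1.4 14.7] 45.4
0.7 [ 1.9 19.9] 52.2
0.8 [ 2.4 25.6] 58.4
0.9 [ 3. 32.] 64.0
1.0 [ 3.7 38.9] 69.0
1.1 [ 4.4 46.2] 73.2
1.2 [ 5.1 53.9] 76.7
1.3 [ 5.9 61.9] 79.4
1.4 [ 6.7 70.2] 81.2
```

```bash
python3 - <<'E'
from h import *
f=cam("scene"); g=cam("top")
a=cv2.resize(f["frame"][135:235,165:285],None,fx=5,fy=5,interpolation=2);b=cv2.resize(g["frame"][180:245,230:340],None,fx=5,fy=5,interpolation=2)
b=cv2.copyMakeBorder(b,0,0,0,a.shape[1]-b.shape[1],0) if b.shape[1]<a.shape[1] else b
cv2.imwrite("pics/s2.png",cv2.resize(np.vstack([a,b]),None,fx=.71,fy=.71))
print(r.get_obs()["tcp_pos"],r.get_obs()["grip_width"])
E
```

```text
[ 0.49923441 -0.15746362  0.05661454] 0.005087179104674738
```

View pics/s2.png

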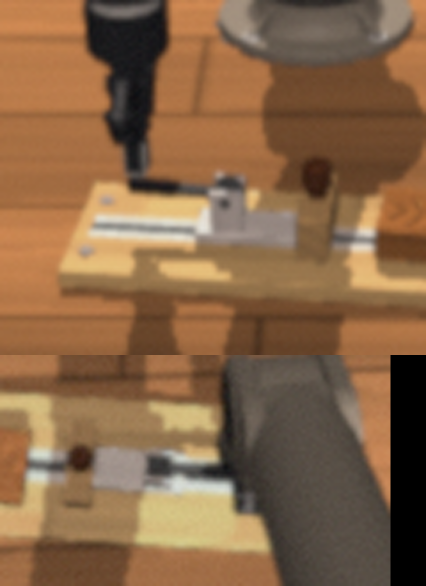

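```bash
python3 - <<'E'
from h import *
for n in("scene","top"):
    f=cam(n); P=f["P"]; X,Y,Z=B(P)
    k=(np.abs(Y+.106)<.02)&(np.abs(X)<.05)&(Z>.03)&(Z<.16)
    v,u=np.where(k)
    for z0 in range(30,160,8):
        q=k&(Z>z0/1e3)&(Z<=z0/1e3+.008)
        if q.sum()>1: print(n,z0,q.sum(),"X",(np.percentile(X[q],[5,50,95])*1e3).round(),"Y",(np.percentile(Y[q],[5,50,95])*1e3).round(),"col",f["frame"][q].mean(0).round())
o=r.get_obs();print(o["contact_force"],o["joints"],R.from_rotvec(o["orientation"]).as_matrix().round(3))
E
```

```text
scene 54 3 X [-1.  3.  4.] Y [-111. -109. -105.] col [ 76. 118. 153.]
scene 62 19 X [-3.  5.  8.] Y [-111.  -99.  -87.] col [43. 60. 76.]
scene 70 18 X [-5.  1.  7.] Y [-114. -101.  -89.] col [37. 43. 54.]
scene 78 2 X [1. 3. 5.] Y [-115. -108. -101.] col [ 75.  87. 108.]
scene 86 12 X [-4. 13. 17.] Y [-113. -102.  -94.] col [68. 78. 94.]
scene 94 15 X [ 2. 15. 20.] Y [-111.  -99.  -94.] col [56. 61. 71.]
scene 102 13 X [10. 18. 21.] Y [-111. -102.  -95.] col [47. 48. 53.]
scene 110 17 X [ 5. 15. 24.] Y [-113. -102.  -94.] col [50. 55. 64.]
scene 118 7 X [-6. 17. 22.] Y [-110.  -97.  -93.] col [45. 53. 67.]
scene 126 13 X [-18.  19.  37.] Y [-111.  -94.  -92.] col [41. 51. 67.]
scene 134 18 X [-25.  32.  41.] Y [-115.  -97.  -92.] col [33. 41. 54.]
scene 142 15 X [ 7. 36. 49.] Y [-114.  -94.  -90.] col [27. 30. 37.]
scene 150 17 X [-11.  18.  47.] Y [-110.  -92.  -89.] col [29. 33. 42.]
scene 158 3 X [19. 20. 43.] Y [-93. -92. -89.] col [27. 26. 27.]
top 62 3 X [-8. -7. -7.] Y [-95. -92. -89.] col [61. 62. 63.]
top 70 4 X [-5. -3.  2.] Y [-90. -87. -87.] col [35. 34. 35.]
top 134 2 X [-21. -21. -21.] Y [-95. -94. -92.] col [62. 62. 62.]
top 142 5 X [-36. -29. -25.] Y [-94. -92. -92.] col [110. 119. 118.]
top 150 3 X [-44. -40. -31.] Y [-94. -92. -92.] col [ 84. 111. 121.]
[ 0.18964731  0.85765551 -0.38797156] [ 0.49543411  0.45565456 -0.38190795  2.01936573  0.25415327  0.7111696
 -0.14055671] [[ 0.095  0.995  0.   ]
 [ 0.995 -0.095 -0.   ]
 [-0.     0.    -1.   ]]
```

```bash
python3 - <<'E'
from h import *
f=cam("scene"); X,Y,Z=B(f["P"])
for v in range(160,194):
    print(v,*[f"({X[v,u]*1e3:.0f},{Y[v,u]*1e3:.0f},{Z[v,u]*1e3:.0f}|{f['frame'][v,u].mean():.0f})" for u in range(200,210,2)])
E
```

```text
160 (39,-102,191|54) (44,-94,194|20) (20,-94,181|22) (nan,nan,nan|25) (-10,-87,165|71)
161 (47,-100,191|51) (37,-96,186|20) (16,-95,175|25) (22,-87,178|25) (-13,-88,160|68)
162 (47,-101,188|48) (nan,nan,nan|23) (16,-95,171|20) (22,-87,175|23) (-13,-88,156|72)
163 (43,-102,182|47) (39,-96,180|17) (24,-93,172|21) (20,-88,170|27) (-10,-88,154|74)
164 (49,-101,182|45) (35,-98,174|15) (19,-95,166|21) (19,-88,166|25) (-11,-88,150|76)
165 (49,-101,178|43) (31,-99,168|20) (16,-96,160|23) (24,-87,165|25) (-30,-93,136|76)
166 (59,-99,180|40) (26,-100,162|23) (20,-95,159|23) (21,-88,160|26) (-25,-92,135|76)
167 (62,-98,178|41) (50,-95,172|25) (14,-97,152|27) (22,-88,157|34) (-26,-93,130|86)
168 (64,-98,176|36) (60,-92,174|28) (27,-94,155|27) (22,-89,153|42) (-252,-145,-1|103)
169 (61,-99,170|26) (59,-93,169|21) (19,-96,148|22) (22,-89,149|38) (-243,-143,0|108)
170 (63,-98,168|23) (59,-93,166|20) (21,-96,145|21) (-4,-95,131|43) (-233,-141,1|111)
171 (60,-100,162|26) (62,-93,164|20) (14,-98,137|20) (0,-94,130|53) (-232,-141,-2|113)
172 (55,-101,156|22) (57,-94,158|23) (35,-93,145|19) (-214,-145,3
[... 1150 characters left out ...]
6 (-115,-147,-0|103) (3,-111,73|30) (4,-104,73|33) (2,-97,73|33) (-0,-91,72|42)
187 (-87,-141,13|129) (8,-110,72|34) (7,-103,72|24) (10,-96,74|28) (9,-89,74|30)
188 (-73,-137,18|150) (9,-110,68|69) (9,-103,69|54) (2,-98,65|46) (11,-89,71|46)
189 (-64,-135,19|162) (2,-112,60|121) (12,-103,67|113) (3,-98,62|96) (6,-90,64|96)
190 (-59,-134,18|170) (-60,-127,18|161) (-63,-121,16|157) (-61,-113,18|149) (-64,-107,16|149)
191 (-49,-132,20|170) (-54,-126,17|170) (-51,-118,20|169) (-53,-112,19|173) (-53,-105,19|177)
192 (-42,-131,20|171) (-48,-125,17|169) (-50,-118,16|172) (-40,-109,23|178) (-47,-103,19|181)
193 (-39,-130,18|171) (-41,-124,17|170) (-39,-116,19|172) (-36,-108,21|179) (-37,-101,21|182)
```

Depth shows the fingertips end at z≈86 mm, about 14 mm above the lever, so the reported tool height is about 40 mm off from the camera. I'll open and lower in checked steps.

Request:
send_rows --deltas '[{"dx": 0, "dy": 0, "dz": 0, "rx": 0, "ry": 0, "rz": 0}, {"dx": 0, "dy": 0, "dz": 0, "rx": 0, "ry": 0, "rz": 0}, {"dx": 0, "dy": 0, "dz": 0, "rx": 0, "ry": 0, "rz": 0}, {"dx": 0, "dy": 0, "dz": -7, "rx": 0, "ry": 0, "rz": 0}, {"dx": 0, "dy": 0, "dz": -15, "rx": 0, "ry": 0, "rz": 0}]' --jaw 60

```text
clock: 2.9
tcp_pos: [0.4994, -0.1575, 0.0409]
orientation: [2.324, 2.112, 0.001]
contact_force: [-0.9, -0.4, 0.7]
grip_width: 0.0599
gripper_force: 0.0
```

```bash
python3 - <<'E'
from h import *
o=r.get_obs();print(o["tcp_pos"],o["contact_force"],o["grip_width"])
f=cam("scene"); X,Y,Z=B(f["P"])
k=(Y>-.13)&(Y<-.09)&(X>.015)&(X<.07)&(Z>.025)&(Z<.2)
print(k.sum(),np.sort(Z[k])[:12].round(3)); q=k&(Z<np.sort(Z[k])[12]); print(X[q].round(3),Y[q].round(3))
g=f["frame"][135:235,165:285]; cv2.imwrite("pics/s3.png",cv2.resize(g,None,fx=5,fy=5,interpolation=2))
E
```

```text
[ 0.4993866 -0.1574797  0.0409434] [-0.85647955 -0.40649807  0.68634564] 0.059941715672119665
300 [0.076 0.076 0.077 0.077 0.078 0.079 0.08  0.083 0.083 0.083 0.083 0.084]
[0.039 0.038 0.045 0.044 0.046 0.038 0.046 0.04  0.04  0.043 0.041 0.041] [-0.113 -0.096 -0.108 -0.105 -0.101 -0.096 -0.112 -0.11  -0.106 -0.102
 -0.099 -0.096]
```

View pics/s3.png

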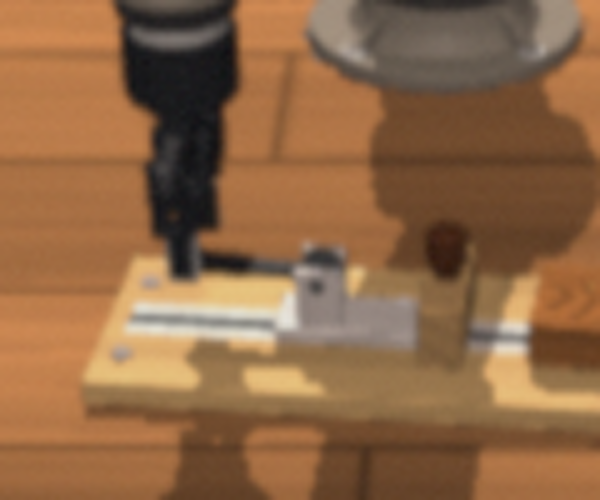

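The picture shows the open front finger's tip at crop (185, 275), in front of the lever grip (200–245, 262). The tip height is about 76 mm by depth. Lowering 26 mm more, then closing.

Request:
send_rows --deltas '[{"dx": 0, "dy": 0, "dz": -7, "rx": 0, "ry": 0, "rz": 0}, {"dx": 0, "dy": 0, "dz": -14, "rx": 0, "ry": 0, "rz": 0}, {"dx": 0, "dy": 0, "dz": -20, "rx": 0, "ry": 0, "rz": 0}, {"dx": 0, "dy": 0, "dz": -26, "rx": 0, "ry": 0, "rz": 0}, {"dx": 0, "dy": 0, "dz": -26, "rx": 0, "ry": 0, "rz": 0}]'

```text
clock: 3.37
tcp_pos: [0.498, -0.1571, 0.0137]
orientation: [-2.323, -2.112, 0.002]
contact_force: [-1.0, 0.9, 1.3]
grip_width: 0.0602
gripper_force: 0.0
```

Request:
send_rows --deltas '[{"dx": 0, "dy": 0, "dz": 0, "rx": 0, "ry": 0, "rz": 0}, {"dx": 0, "dy": 0, "dz": 0, "rx": 0, "ry": 0, "rz": 0}, {"dx": 0, "dy": 0, "dz": 0, "rx": 0, "ry": 0, "rz": 0}, {"dx": 0, "dy": 0, "dz": 0, "rx": 0, "ry": 0, "rz": 0}, {"dx": 0, "dy": 0, "dz": 0, "rx": 0, "ry": 0, "rz": 0}]' --jaw 5 --newtons 30

```text
clock: 3.78
tcp_pos: [0.4953, -0.1571, 0.0145]
orientation: [-2.322, -2.109, 0.007]
contact_force: [-6.9, 1.5, 2.8]
grip_width: 0.0151
gripper_force: 29.2
```

The lever is gripped. Lifting along the arc, with a small x correction.

Request:
send_rows --deltas '[{"dx": -3, "dy": 0, "dz": 6, "rx": 0, "ry": 0, "rz": 0}, {"dx": -4, "dy": 2, "dz": 14, "rx": 0, "ry": 0, "rz": 0}, {"dx": -4, "dy": 4, "dz": 23, "rx": 0, "ry": 0, "rz": 0}, {"dx": -3, "dy": 7, "dz": 31, "rx": 0, "ry": 0, "rz": 0}, {"dx": -3, "dy": 10, "dz": 38, "rx": 0, "ry": 0, "rz": 0}]'

```text
clock: 4.2
tcp_pos: [0.4961, -0.147, 0.0542]
orientation: [2.325, 2.113, 0.0]
contact_force: [2.9, 0.6, -6.3]
grip_width: 0.0145
gripper_force: 29.3
```

Request:
send_rows --deltas '[{"dx": 0, "dy": 4, "dz": 7, "rx": 0, "ry": 0, "rz": 0}, {"dx": 1, "dy": 10, "dz": 14, "rx": 0, "ry": 0, "rz": 0}, {"dx": 1, "dy": 15, "dz": 20, "rx": 0, "ry": 0, "rz": 0}, {"dx": 2, "dy": 22, "dz": 26, "rx": 0, "ry": 0, "rz": 0}, {"dx": 3, "dy": 29, "dz": 31, "rx": 0, "ry": 0, "rz": 0}]'

```text
clock: 4.62
tcp_pos: [0.4988, -0.1182, 0.0847]
orientation: [2.325, 2.112, -0.001]
contact_force: [2.6, -3.2, -9.1]
grip_width: 0.0149
gripper_force: 31.2
```

Request:
send_rows --deltas '[{"dx": 1, "dy": 7, "dz": 4, "rx": 0, "ry": 0, "rz": 0}, {"dx": 1, "dy": 15, "dz": 8, "rx": 0, "ry": 0, "rz": 0}, {"dx": 2, "dy": 23, "dz": 11, "rx": 0, "ry": 0, "rz": 0}, {"dx": 3, "dy": 31, "dz": 12, "rx": 0, "ry": 0, "rz": 0}, {"dx": 3, "dy": 34, "dz": 13, "rx": 0, "ry": 0, "rz": 0}]'

```text
clock: 5.03
tcp_pos: [0.5021, -0.0825, 0.0969]
orientation: [-2.323, -2.115, -0.001]
contact_force: [6.1, -2.6, -13.1]
grip_width: 0.0148
gripper_force: 29.7
```

```bash
python3 - <<'E'
from h import *
o=r.get_obs();print(o["tcp_pos"],B(o["tcp_pos"]),o["contact_force"],o["grip_width"])
f=cam("scene"); g=f["frame"][115:235,165:345]; cv2.imwrite("pics/s4.png",cv2.resize(g,None,fx=4,fy=4,interpolation=2))
X,Y,Z=B(f["P"])
k=(Z>.088)&(Z<.11)&(np.abs(X)<.03)&(np.abs(Y-.07)<.05)&(f["frame"][...,2]<110); print("knob",k.sum(),np.median(X[k]),Y[k].mean())
E
```

```text
[ 0.50210562 -0.08251677  0.09687656] (np.float64(-0.0029730719367895455), np.float64(-0.030938290240374897), array(0.09687656)) [  6.13972147  -2.64187872 -13.05327464] 0.014814174512480937
knob 50 0.007437588204544553 0.07815064453848375
```

View pics/s4.png

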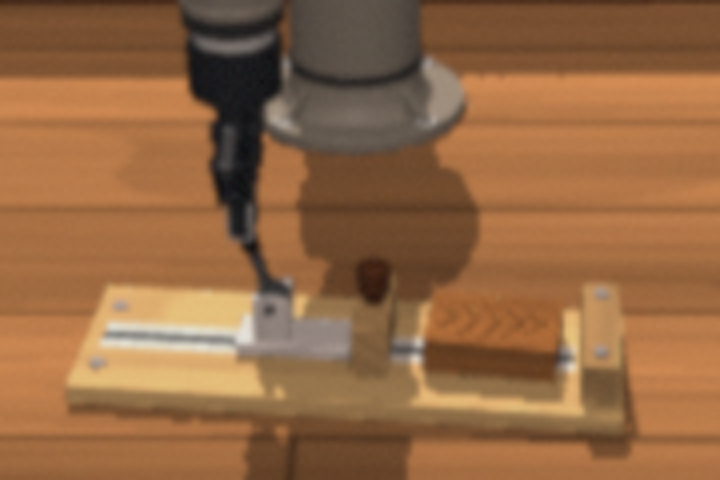

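The lever is up at a slant, from hinge (275, 290) to pads (243, 235). The jaw slid forward about 14 mm and is still clear of the blank. Pushing the lever a bit farther up before release.

Request:
send_rows --deltas '[{"dx": 0, "dy": 5, "dz": 0, "rx": 0, "ry": 0, "rz": 0}, {"dx": 1, "dy": 10, "dz": 0, "rx": 0, "ry": 0, "rz": 0}, {"dx": 1, "dy": 15, "dz": 0, "rx": 0, "ry": 0, "rz": 0}, {"dx": 1, "dy": 15, "dz": 0, "rx": 0, "ry": 0, "rz": 0}, {"dx": 1, "dy": 15, "dz": 0, "rx": 0, "ry": 0, "rz": 0}]'

```text
clock: 5.5
tcp_pos: [0.5036, -0.0678, 0.0971]
orientation: [-2.324, -2.114, -0.003]
contact_force: [5.8, 0.7, -9.7]
grip_width: 0.0147
gripper_force: 29.8
```

```bash
python3 - <<'E'
from h import *
o=r.get_obs();print(o["tcp_pos"],B(o["tcp_pos"]),o["contact_force"],o["grip_width"])
f=cam("scene"); X,Y,Z=B(f["P"])
k=(Z>.088)&(Z<.11)&(np.abs(X)<.03)&(np.abs(Y-.085)<.045)&(f["frame"][...,2]<110); print("knob",k.sum(),np.median(X[k]),Y[k].mean())
k=(np.abs(X)<.02)&(Z>.075)&(Z<.16)&(Y<.05)&(Y>-.06)
for z in range(75,160,8):
    q=k&(Z*1e3>z)&(Z*1e3<=z+8)
    if q.any(): print(z,q.sum(),(np.percentile(Y[q],[5,50,95])*1e3).round())
E
```

```text
[ 0.50357777 -0.06776157  0.09708278] (np.float64(-0.002907192123911706), np.float64(-0.01610998181401493), array(0.09708278)) [ 5.78632457  0.73588357 -9.69138449] 0.014746407779831399
knob 48 0.004289142070960675 0.09176711380777747
75 14 [ 1.  7. 15.]
83 9 [-4.  0.  4.]
91 6 [-5. -2.  0.]
99 7 [-13.  -8.  -2.]
107 9 [-14.  -4.  -2.]
115 9 [-14.  -8.  -4.]
123 11 [-24.  -7.  -5.]
131 15 [-26. -15.  -6.]
139 12 [-25. -15.  -5.]
147 15 [-25.  -9.  -6.]
155 7 [-19. -11.  -6.]
```

Lever tilt is about 1.3 rad by depth. Releasing, then going over the knob.

Request:
send_rows --deltas '[{"dx": 0, "dy": 0, "dz": 0, "rx": 0, "ry": 0, "rz": 0}, {"dx": 0, "dy": 0, "dz": 0, "rx": 0, "ry": 0, "rz": 0}, {"dx": 1, "dy": 0, "dz": 0, "rx": 0, "ry": 0, "rz": 0}, {"dx": 2, "dy": 0, "dz": 0, "rx": 0, "ry": 0, "rz": 0}, {"dx": 3, "dy": 0, "dz": 0, "rx": 0, "ry": 0, "rz": 0}]' --jaw 60

```text
clock: 5.97
tcp_pos: [0.506, -0.0692, 0.0974]
orientation: [2.325, 2.113, 0.0]
contact_force: [0.0, -0.3, -0.1]
grip_width: 0.0599
gripper_force: 0.0
```

Request:
send_rows --deltas '[{"dx": 2, "dy": 25, "dz": 3, "rx": 0, "ry": 0, "rz": 0}, {"dx": 5, "dy": 50, "dz": 6, "rx": 0, "ry": 0, "rz": 0}, {"dx": 7, "dy": 75, "dz": 6, "rx": 0, "ry": 0, "rz": 0}, {"dx": 9, "dy": 98, "dz": 6, "rx": 0, "ry": 0, "rz": 0}, {"dx": 10, "dy": 107, "dz": 6, "rx": 0, "ry": 0, "rz": 0}]'

```text
clock: 6.38
tcp_pos: [0.5162, 0.0416, 0.1036]
orientation: [-2.32, -2.117, -0.003]
contact_force: [-0.1, 0.8, 0.7]
grip_width: 0.0604
gripper_force: 0.0
```

```bash
python3 - <<'E'
from h import *
o=r.get_obs();print(o["tcp_pos"],B(o["tcp_pos"]),o["contact_force"])
for n in("scene","top"):
    f=cam(n); X,Y,Z=B(f["P"])
    k=(Z>.088)&(Z<.107)&(np.abs(X)<.03)&(np.abs(Y-.09)<.03)&(f["frame"][...,2]<110); print("knob",k.sum(),np.median(X[k]),Y[k].mean())
    k=(np.abs(X)<.02)&(Z>.085)&(Z<.165)&(Y<.04)&(Y>-.06)
    for z in range(85,165,10):
        q=k&(Z*1e3>z)&(Z*1e3<=z+10)
        if q.any(): print(z,q.sum(),(np.percentile(Y[q],[5,50,95])*1e3).round())
f=cam("scene"); g=f["frame"][115:235,165:345]; cv2.imwrite("pics/s5.png",cv2.resize(g,None,fx=4,fy=4,interpolation=2))
E
```

```text
[0.5161836  0.04163036 0.10356777] (np.float64(-0.0007348114886226425), np.float64(0.09398444703710522), array(0.10356777)) [-0.08023204  0.79442586  0.7434351 ]
knob 50 0.0063309231557540785 0.09230477985741835
85 10 [-4.  0.  3.]
95 10 [-8. -5. -2.]
105 12 [-15.  -8.  -2.]
115 14 [-16.  -8.  -4.]
125 11 [-21. -15.  -8.]
135 17 [-24. -16. -10.]
145 17 [-27. -19. -13.]
knob 0 nan nan
125 2 [-12.  -9.  -5.]
135 5 [-15. -11.  -8.]
145 13 [-26. -19. -11.]
155 3 [-18. -18. -18.]
  return _methods._mean(a, axis=axis, dtype=dtype,
  ret = ret.dtype.type(ret / rcount)
<stdin>:5: RuntimeWarning: Mean of empty slice.
```

View pics/s5.png

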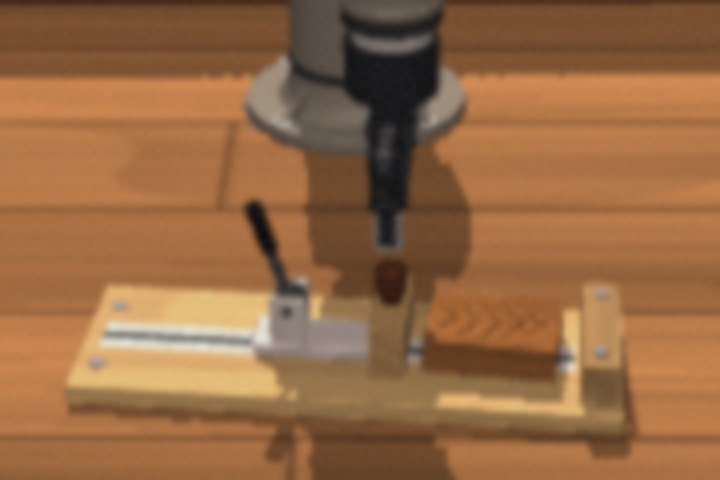

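The lever stands up at crop (250–290, 205–290), leaning to about 1.27 rad. The fingers are above the knob at (388, 245) over (390, 280). Descending and gripping the knob.

Request:
send_rows --deltas '[{"dx": 0, "dy": -2, "dz": -20, "rx": 0, "ry": 0, "rz": 0}, {"dx": 0, "dy": -2, "dz": -38, "rx": 0, "ry": 0, "rz": 0}, {"dx": 0, "dy": -2, "dz": -52, "rx": 0, "ry": 0, "rz": 0}, {"dx": 0, "dy": -2, "dz": -59, "rx": 0, "ry": 0, "rz": 0}, {"dx": 0, "dy": -2, "dz": -59, "rx": 0, "ry": 0, "rz": 0}]'

```text
clock: 6.95
tcp_pos: [0.5146, 0.0336, 0.0426]
orientation: [-2.326, -2.109, 0.005]
contact_force: [-0.2, -0.1, -0.2]
grip_width: 0.0601
gripper_force: 0.0
```

Request:
send_rows --deltas '[{"dx": 0, "dy": 0, "dz": 0, "rx": 0, "ry": 0, "rz": 0}, {"dx": 0, "dy": 0, "dz": 0, "rx": 0, "ry": 0, "rz": 0}, {"dx": 0, "dy": 0, "dz": 0, "rx": 0, "ry": 0, "rz": 0}, {"dx": 0, "dy": 0, "dz": 0, "rx": 0, "ry": 0, "rz": 0}]' --jaw 15 --newtons 30

```text
clock: 7.28
tcp_pos: [0.5136, 0.0354, 0.0448]
orientation: [-2.324, -2.112, 0.006]
contact_force: [-8.2, -0.4, 8.8]
grip_width: 0.0269
gripper_force: 29.2
```

Request:
send_rows --deltas '[{"dx": -2, "dy": 2, "dz": 1, "rx": 0, "ry": 0, "rz": 0}, {"dx": -2, "dy": 5, "dz": 1, "rx": 0, "ry": 0, "rz": 0}, {"dx": -2, "dy": 8, "dz": 1, "rx": 0, "ry": 0, "rz": 0}, {"dx": -2, "dy": 11, "dz": 1, "rx": 0, "ry": 0, "rz": 0}, {"dx": -2, "dy": 13, "dz": 1, "rx": 0, "ry": 0, "rz": 0}]'

```text
clock: 7.7
tcp_pos: [0.5148, 0.0481, 0.045]
orientation: [2.325, 2.111, 0.001]
contact_force: [5.0, -2.9, -12.5]
grip_width: 0.0266
gripper_force: 32.2
```

Request:
send_rows --deltas '[{"dx": 0, "dy": 1, "dz": 0, "rx": 0, "ry": 0, "rz": 0}, {"dx": 0, "dy": 3, "dz": 0, "rx": 0, "ry": 0, "rz": 0}, {"dx": 0, "dy": 5, "dz": 0, "rx": 0, "ry": 0, "rz": 0}, {"dx": 1, "dy": 6, "dz": 0, "rx": 0, "ry": 0, "rz": 0}, {"dx": 1, "dy": 8, "dz": 0, "rx": 0, "ry": 0, "rz": 0}]'

```text
clock: 8.12
tcp_pos: [0.5155, 0.055, 0.045]
orientation: [2.326, 2.11, -0.001]
contact_force: [4.6, -4.4, -9.7]
grip_width: 0.0267
gripper_force: 32.3
```

```bash
cat > chk.py <<'E'
from h import *
o=r.get_obs();print(o["tcp_pos"],"B",B(o["tcp_pos"])[:2],o["contact_force"],o["grip_width"])
def acc(n,k=4):
    L=[cam(n) for _ in range(k)]; P=np.nanmedian([f["P"] for f in L],0); return P,L[0]["frame"]
for n in("scene","top"):
    P,img=acc(n); X,Y,Z=B(P)
    k=(Z>.088)&(Z<.104)&(np.abs(X)<.016)&(np.abs(Y-.105)<.035)&(img[...,2]<110)&(img[...,2].astype(int)-img[...,0]>15)
    if k.any(): print(n,"knob",k.sum(),np.median(X[k]),np.median(Y[k]))
    b=(Z>.042)&(Z<.058)&(np.abs(X)<.06)&(Y>.118)&(Y<.262)&(img[...,2].astype(int)-img[...,0]>50)
    b=cv2.morphologyEx(b.astype(np.uint8),cv2.MORPH_OPEN,np.ones((3,3)))>0
    if b.sum()>20: print(n,"blank",b.sum(),cv2.minAreaRect(np.stack([X[b],Y[b]],-1).astype(np.float32)*1000))
    s=(Z>.047)&(Z<.06)&(np.abs(X)<.075)&(Y>.262)&(Y<.3)
    if s.any(): print("stop med",np.median(Y[s]))
E
python3 chk.py
```

```text
[0.51547454 0.05501978 0.04499053] B (np.float64(-0.0027107559993291173), np.float64(0.1072462255135577)) [ 4.57413575 -4.44646077 -9.70448387] 0.02669951858306596
scene knob 8 0.005079378337375882 0.12062028871222821
scene blank 567 ((-5.897590637207031, 193.99264526367188), (139.0763397216797, 112.829833984375), 85.74015808105469)
stop med 0.27179983799336727
top blank 516 ((5.242549896240234, 202.70608520507812), (116.86360931396484, 125.82073211669922), 5.603438854217529)
stop med 0.2716810243420642
```

Request:
send_rows --deltas '[{"dx": 0, "dy": 2, "dz": 0, "rx": 0, "ry": 0, "rz": 0}, {"dx": 0, "dy": 3, "dz": -1, "rx": 0, "ry": 0, "rz": 0}, {"dx": 0, "dy": 5, "dz": -1, "rx": 0, "ry": 0, "rz": 0}, {"dx": 1, "dy": 6, "dz": -1, "rx": 0, "ry": 0, "rz": 0}, {"dx": 1, "dy": 7, "dz": -1, "rx": 0, "ry": 0, "rz": 0}]'

```text
clock: 8.93
tcp_pos: [0.5163, 0.0634, 0.0449]
orientation: [2.325, 2.112, 0.0]
contact_force: [-0.7, -4.4, 4.7]
grip_width: 0.0265
gripper_force: 33.6
```

Request:
send_rows --deltas '[{"dx": 0, "dy": 1, "dz": 0, "rx": 0, "ry": 0, "rz": 0}, {"dx": 0, "dy": 2, "dz": 0, "rx": 0, "ry": 0, "rz": 0}, {"dx": 0, "dy": 3, "dz": 0, "rx": 0, "ry": 0, "rz": 0}]'

```text
clock: 9.18
tcp_pos: [0.5166, 0.0668, 0.0449]
orientation: [2.324, 2.112, 0.002]
contact_force: [1.3, -3.6, 4.7]
grip_width: 0.0265
gripper_force: 33.6
```

Request:
send_rows --deltas '[{"dx": 0, "dy": 1, "dz": 0, "rx": 0, "ry": 0, "rz": 0}, {"dx": 0, "dy": 2, "dz": 0, "rx": 0, "ry": 0, "rz": 0}, {"dx": 0, "dy": 3, "dz": 0, "rx": 0, "ry": 0, "rz": 0}]'

```text
clock: 9.43
tcp_pos: [0.5168, 0.0687, 0.0448]
orientation: [2.324, 2.111, 0.0]
contact_force: [0.6, -9.4, 7.0]
grip_width: 0.0263
gripper_force: 33.8
```

```bash
cat > chk2.py <<'E'
from h import *
o=r.get_obs();print(o["clock"],"B",B(o["tcp_pos"])[:2],o["contact_force"].round(1))
L=[cam("top") for _ in range(4)]; f=L[0]; img=np.median([a["frame"] for a in L],0).astype(np.uint8)
# blank: saturated brown; cast its outline onto z=.05
hsv=cv2.cvtColor(img,cv2.COLOR_BGR2HSV)
P=np.nanmedian([a["P"] for a in L],0); X,Y,Z=B(P)
v,u=np.mgrid[:384,:512]; d=np.stack([(u-f["cx"])/f["f"],(v-f["cy"])/f["f"],np.ones(u.shape)],-1)@f["R"].T
Q=f["xyz"]+d*((.05-f["xyz"][2])/d[...,2])[...,None]; qx,qy,_=B(Q)
z=(Z>.04)&(Z<.06)&(np.abs(qx)<.045)&(qy>.1)&(qy<.3)
for x0 in(-30,-20,0,20,30):
    s=(np.abs(qx*1e3-x0)<5)&(qy>.12)&(qy<.29)
    ys=qy[s]*1e3; i=np.argsort(ys); zs=Z[s][i]*1e3; ys=ys[i]; g=hsv[s][i]
    print(x0,[(int(a.mean()),int(np.nanmedian(b)),int(np.median(c[:,1])),int(np.median(c[:,2]))) for a,b,c in zip(np.array_split(ys,34),np.array_split(zs,34),np.array_split(g,34))][::1])
cv2.imwrite("pics/t6.png",cv2.resize(img[180:245,190:300],None,fx=7,fy=7,interpolation=2))
S=cam("scene"); cv2.imwrite("pics/s6.png",cv2.resize(S["frame"][150:235,225:345],None,fx=6,fy=6,interpolation=2))
E
python3 chk2.py
```

```text
9.4333 B (np.float64(-0.002673967310095988), np.float64(0.12099602417001475)) [ 0.6 -9.4  7. ]
-30 [(121, 568, 53, 83), (126, 560, 51, 83), (131, 553, 53, 81), (137, 544, 50, 80), (145, 527, 59, 79), (153, 499, 114, 108), (160, 52, 156, 150), (165, 51, 159, 151), (171, 49, 159, 152), (176, 51, 161, 153), (181, 48, 160, 152), (186, 50, 159, 150), (190, 52, 160, 151), (194, 52, 160, 149), (200, 48, 160, 153), (206, 52, 161, 150), (211, 51, 159, 151), (217, 51, 160, 147), (223, 51, 159, 152), (227, 53, 162, 148), (230, 50, 159, 149), (234, 50, 159, 148), (238, 51, 159, 146), (242, 52, 161, 144), (246, 50, 154, 141), (249, 52, 134, 154), (253, 56, 124, 181), (257, 54, 125, 192), (264, 53, 123, 189), (269, 55, 123, 181), (275, 54, 124, 177), (280, 54, 136, 164), (284, 0, 141, 183), (288, 2, 143, 189)]
-20 [(123, 563, 52, 85), (128, 556, 51, 84), (133, 551, 52, 84), (138, 543, 51, 83), (143, 533, 50, 81), (149, 526, 53, 79), (153, 511, 63, 86), (158, 491, 103, 108), (165, 52, 147, 139), (173, 51, 159, 148), (180, 50, 160, 152), (187, 51, 159, 153), (192, 53, 159, 153), (197, 52, 160, 151),
[... 1845 characters left out ...]
3, 539, 52, 86), (130, 534, 54, 87), (138, 528, 53, 86), (143, 522, 54, 87), (149, 517, 50, 86), (154, 511, 52, 85), (159, 505, 53, 85), (164, 499, 54, 84), (169, 491, 51, 84), (177, 479, 52, 109), (184, 474, 52, 146), (189, 474, 53, 147), (196, 474, 56, 142), (201, 437, 63, 114), (205, 431, 114, 118), (209, 51, 145, 132), (212, 50, 149, 145), (216, 49, 148, 150), (220, 49, 149, 152), (224, 50, 148, 152), (228, 51, 151, 150), (232, 18, 134, 145), (238, 50, 153, 153), (244, 50, 143, 149), (250, 52, 136, 147), (255, 54, 123, 184), (260, 55, 123, 191), (264, 56, 122, 186), (268, 55, 124, 181), (272, 55, 123, 178), (276, 54, 121, 176), (280, 57, 122, 158), (284, 0, 137, 134), (287, 0, 142, 156)]
```

The force is rising and the blank now meets the stop across its width. A bit more gentle push to square it.

Request:
send_rows --deltas '[{"dx": 0, "dy": 1, "dz": 0, "rx": 0, "ry": 0, "rz": 0}, {"dx": 0, "dy": 2, "dz": 0, "rx": 0, "ry": 0, "rz": 0}, {"dx": 0, "dy": 3, "dz": 0, "rx": 0, "ry": 0, "rz": 0}]'

```text
clock: 9.93
tcp_pos: [0.5168, 0.0686, 0.0449]
orientation: [2.325, 2.107, -0.004]
contact_force: [1.8, -16.7, 9.7]
grip_width: 0.0267
gripper_force: 34.1
```

Request:
send_rows --deltas '[{"dx": 0, "dy": 1, "dz": 0, "rx": 0, "ry": 0, "rz": 0}, {"dx": 0, "dy": 2, "dz": 0, "rx": 0, "ry": 0, "rz": 0}, {"dx": 0, "dy": 2, "dz": 0, "rx": 0, "ry": 0, "rz": 0}, {"dx": 0, "dy": 2, "dz": 0, "rx": 0, "ry": 0, "rz": 0}]'

```text
clock: 10.27
tcp_pos: [0.5168, 0.0686, 0.0449]
orientation: [2.325, 2.104, -0.007]
contact_force: [0.0, -18.9, 12.0]
grip_width: 0.0265
gripper_force: 34.1
```

```bash
python3 - <<'E'
from h import *
S=cam("scene"); T_=cam("top")
a=cv2.resize(S["frame"][150:225,225:335],None,fx=6,fy=6,interpolation=2);b=cv2.resize(T_["frame"][185:235,190:300],None,fx=6,fy=6,interpolation=2)
cv2.imwrite("pics/s7.png",cv2.resize(np.vstack([a,b]),None,fx=.78,fy=.78))
E
```

```text
(no output)
```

View pics/s7.png

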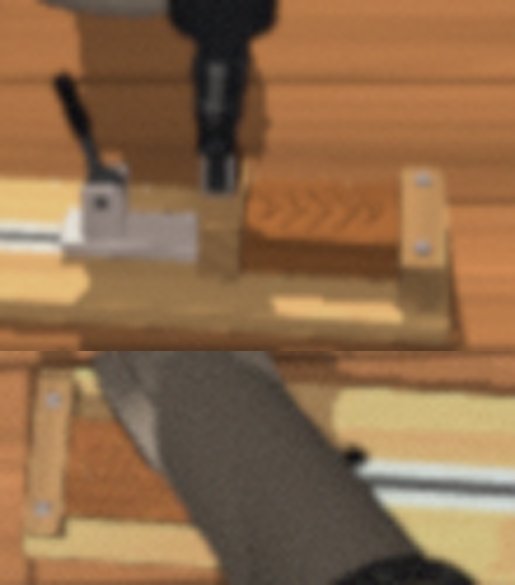

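The views show the blank flush against the jaw (left edge col 245) and the stop (right edge col 400), with the lever still up. Releasing the knob and rising.

Request:
send_rows --deltas '[{"dx": 0, "dy": -2, "dz": 0, "rx": 0, "ry": 0, "rz": 0}, {"dx": 0, "dy": -2, "dz": 0, "rx": 0, "ry": 0, "rz": 0}, {"dx": 0, "dy": -2, "dz": 0, "rx": 0, "ry": 0, "rz": 0}, {"dx": 0, "dy": -2, "dz": 0, "rx": 0, "ry": 0, "rz": 0}, {"dx": 0, "dy": -2, "dz": 0, "rx": 0, "ry": 0, "rz": 0}]' --jaw 60

```text
clock: 10.78
tcp_pos: [0.5158, 0.0739, 0.044]
orientation: [-2.323, -2.114, -0.001]
contact_force: [-0.0, -0.4, -0.2]
grip_width: 0.06
gripper_force: 0.0
```

Request:
send_rows --deltas '[{"dx": 0, "dy": 0, "dz": 12, "rx": 0, "ry": 0, "rz": 0}, {"dx": 0, "dy": 0, "dz": 28, "rx": 0, "ry": 0, "rz": 0}, {"dx": 0, "dy": 0, "dz": 45, "rx": 0, "ry": 0, "rz": 0}, {"dx": 0, "dy": 0, "dz": 53, "rx": 0, "ry": 0, "rz": 0}, {"dx": 0, "dy": 0, "dz": 53, "rx": 0, "ry": 0, "rz": 0}]'

```text
clock: 11.2
tcp_pos: [0.5175, 0.0734, 0.0995]
orientation: [2.323, 2.112, 0.006]
contact_force: [1.2, 0.6, 0.4]
grip_width: 0.06
gripper_force: 0.0
```

```bash
cat > lev.py <<'E'
from h import *
o=r.get_obs();print(o["clock"],"B",B(o["tcp_pos"]),o["contact_force"].round(1))
for n in("scene","top"):
    f=[cam(n) for _ in range(3)]; P=np.nanmedian([a["P"] for a in f],0); X,Y,Z=B(P); img=f[0]["frame"]
    k=(Z>.088)&(Z<.104)&(np.abs(X)<.02)&(np.abs(Y-.125)<.03)&(img[...,2]<110); print(n,"knob",k.sum(),np.median(X[k]),np.median(Y[k]))
    k=(np.abs(X)<.02)&(Z>.08)&(Z<.165)&(Y<.07)&(Y>-.04)&(img.max(-1)<90)
    for z in range(80,165,12):
        q=k&(Z*1e3>z)&(Z*1e3<=z+12)
        if q.sum()>1: print(z,q.sum(),"Y",(np.percentile(Y[q],[10,50,90])*1e3).round(),"X",(np.median(X[q])*1e3).round())
E
python3 lev.py
```

```text
11.2 B (np.float64(-0.0024086327004475393), np.float64(0.12571634660742909), array(0.09945899)) [1.2 0.6 0.4]
scene knob 49 0.006225744080686495 0.12619126535466124
80 8 Y [31. 35. 37.] X 5.0
92 10 Y [28. 31. 34.] X 2.0
104 10 Y [25. 28. 31.] X 5.0
116 17 Y [17. 23. 29.] X 5.0
128 15 Y [14. 20. 25.] X 5.0
140 17 Y [ 9. 16. 22.] X 2.0
152 4 Y [10. 14. 16.] X 1.0
top knob 0 nan nan
128 3 Y [25. 28. 28.] X -2.0
140 5 Y [18. 21. 24.] X -4.0
152 10 Y [10. 15. 21.] X -1.0
  return _methods._mean(a, axis=axis, dtype=dtype,
  ret = ret.dtype.type(ret / rcount)
```

Request:
send_rows --deltas '[{"dx": -3, "dy": -27, "dz": 0, "rx": 0, "ry": 0, "rz": 0}, {"dx": -6, "dy": -54, "dz": 0, "rx": 0, "ry": 0, "rz": 0}, {"dx": -8, "dy": -80, "dz": -1, "rx": 0, "ry": 0, "rz": 0}, {"dx": -10, "dy": -102, "dz": -2, "rx": 0, "ry": 0, "rz": 0}, {"dx": -11, "dy": -109, "dz": -2, "rx": 0, "ry": 0, "rz": 0}]'

```text
clock: 11.92
tcp_pos: [0.5037, -0.0404, 0.0941]
orientation: [-2.33, -2.107, 0.004]
contact_force: [0.5, 0.3, 0.0]
grip_width: 0.0599
gripper_force: 0.0
```

Request:
send_rows --deltas '[{"dx": 0, "dy": 0, "dz": 0, "rx": 0, "ry": 0, "rz": 0}, {"dx": 0, "dy": 0, "dz": 0, "rx": 0, "ry": 0, "rz": 0}, {"dx": 0, "dy": 0, "dz": 0, "rx": 0, "ry": 0, "rz": 0}, {"dx": 0, "dy": 0, "dz": 0, "rx": 0, "ry": 0, "rz": 0}, {"dx": 0, "dy": 0, "dz": 0, "rx": 0, "ry": 0, "rz": 0}]' --jaw 5 --newtons 40

```text
clock: 12.33
tcp_pos: [0.5068, -0.0345, 0.0955]
orientation: [2.321, 2.115, 0.005]
contact_force: [5.5, 0.7, -4.3]
grip_width: 0.0145
gripper_force: 39.5
```

```bash
python3 lev.py 2>/dev/null | head -9
```

```text
12.3333 B (np.float64(-0.0028425708222223215), np.float64(0.017259992900788355), array(0.09547642)) [ 5.5  0.7 -4.3]
scene knob 47 0.0064013919199299475 0.1244502639347152
80 9 Y [31. 35. 37.] X 4.0
92 10 Y [28. 31. 34.] X 4.0
104 9 Y [24. 28. 32.] X 3.0
116 10 Y [19. 26. 29.] X 6.0
128 18 Y [14. 23. 27.] X 17.0
140 18 Y [11. 19. 27.] X 16.0
152 14 Y [12. 22. 27.] X 17.0
```

Request:
send_rows --deltas '[{"dx": 2, "dy": 1, "dz": -3, "rx": 0, "ry": 0, "rz": 0}, {"dx": 2, "dy": -4, "dz": -6, "rx": 0, "ry": 0, "rz": 0}, {"dx": 2, "dy": -9, "dz": -8, "rx": 0, "ry": 0, "rz": 0}, {"dx": 1, "dy": -14, "dz": -11, "rx": 0, "ry": 0, "rz": 0}, {"dx": 1, "dy": -19, "dz": -14, "rx": 0, "ry": 0, "rz": 0}]'

```text
clock: 13.05
tcp_pos: [0.5054, -0.0543, 0.0826]
orientation: [-2.323, -2.114, 0.002]
contact_force: [-7.5, -0.5, 16.2]
grip_width: 0.0146
gripper_force: 47.2
```

```bash
python3 lev.py 2>/dev/null | head -9
```

```text
13.05 B (np.float64(-0.002393393225475963), np.float64(-0.0025252899384103416), array(0.08256555)) [-7.5 -0.5 16.2]
scene knob 48 0.007078944997060082 0.12598499895359272
80 12 Y [22. 28. 31.] X 3.0
92 10 Y [15. 19. 24.] X 3.0
104 11 Y [ 9. 12. 18.] X 4.0
116 20 Y [-6.  7. 11.] X 13.0
128 16 Y [-5.  1.  7.] X 16.0
140 11 Y [-8.  5.  8.] X 16.0
152 2 Y [8. 8. 9.] X 3.0
```

Request:
send_rows --deltas '[{"dx": -2, "dy": -2, "dz": -2, "rx": 0, "ry": 0, "rz": 0}, {"dx": -3, "dy": -6, "dz": -6, "rx": 0, "ry": 0, "rz": 0}, {"dx": -3, "dy": -10, "dz": -10, "rx": 0, "ry": 0, "rz": 0}, {"dx": -4, "dy": -14, "dz": -14, "rx": 0, "ry": 0, "rz": 0}, {"dx": -4, "dy": -17, "dz": -18, "rx": 0, "ry": 0, "rz": 0}]'

```text
clock: 13.77
tcp_pos: [0.5036, -0.0721, 0.0647]
orientation: [2.322, 2.112, 0.003]
contact_force: [-1.6, -3.0, 12.8]
grip_width: 0.0144
gripper_force: 48.1
```

```bash
python3 lev.py 2>/dev/null | head -6
```

```text
13.7667 B (np.float64(-0.002468047492450202), np.float64(-0.020466055703078884), array(0.06465655)) [-1.6 -3.  12.8]
scene knob 50 0.007799815775670458 0.12498566368801542
80 13 Y [ 9. 18. 23.] X 3.0
92 21 Y [-16.  -1.   8.] X 5.0
104 20 Y [-22.  -9.  -1.] X 6.0
116 16 Y [-24. -15.  -9.] X 16.0
```

Request:
send_rows --deltas '[{"dx": 0, "dy": 2, "dz": 0, "rx": 0, "ry": 0, "rz": 0}, {"dx": 0, "dy": 4, "dz": 0, "rx": 0, "ry": 0, "rz": 0}, {"dx": 0, "dy": 4, "dz": 0, "rx": 0, "ry": 0, "rz": 0}]'

```text
clock: 14.32
tcp_pos: [0.5035, -0.0721, 0.0646]
orientation: [2.323, 2.107, -0.003]
contact_force: [-0.1, -12.4, 11.7]
grip_width: 0.0143
gripper_force: 48.1
```

The jaw doesn't move under 12 N towards the stop, so it is snug. Continuing the arc with this bias.

Request:
send_rows --deltas '[{"dx": 0, "dy": -2, "dz": -5, "rx": 0, "ry": 0, "rz": 0}, {"dx": 0, "dy": -5, "dz": -10, "rx": 0, "ry": 0, "rz": 0}, {"dx": -1, "dy": -7, "dz": -15, "rx": 0, "ry": 0, "rz": 0}, {"dx": -1, "dy": -9, "dz": -19, "rx": 0, "ry": 0, "rz": 0}, {"dx": -1, "dy": -11, "dz": -23, "rx": 0, "ry": 0, "rz": 0}]'

```text
clock: 14.73
tcp_pos: [0.5027, -0.0809, 0.0415]
orientation: [2.323, 2.109, 0.001]
contact_force: [-1.5, -5.9, 11.2]
grip_width: 0.0145
gripper_force: 46.4
```

Request:
send_rows --deltas '[{"dx": 0, "dy": -1, "dz": -6, "rx": 0, "ry": 0, "rz": 0}, {"dx": 0, "dy": -2, "dz": -12, "rx": 0, "ry": 0, "rz": 0}, {"dx": 0, "dy": -3, "dz": -18, "rx": 0, "ry": 0, "rz": 0}, {"dx": 0, "dy": -4, "dz": -22, "rx": 0, "ry": 0, "rz": 0}, {"dx": 0, "dy": -4, "dz": -24, "rx": 0, "ry": 0, "rz": 0}]'

```text
clock: 15.15
tcp_pos: [0.5024, -0.0832, 0.0168]
orientation: [2.323, 2.112, 0.002]
contact_force: [-0.6, -3.5, 11.6]
grip_width: 0.0148
gripper_force: 46.1
```

```bash
python3 - <<'E'
from h import *
o=r.get_obs();print(o["clock"],B(o["tcp_pos"]),o["contact_force"])
f=cam("scene"); X,Y,Z=B(f["P"]); k=(np.abs(X)<.015)&(Z>.05)&(Z<.1)&(Y<.03)&(Y>-.08)&(f["frame"].max(-1)<90)
for y in range(-80,30,10):
    q=k&(Y*1e3>y)&(Y*1e3<=y+10)
    if q.any(): print(y,q.sum(),np.median(Z[q]).round(4))
E
```

```text
15.15 (np.float64(-0.0026288821877100558), np.float64(-0.03162366225085572), array(0.01682513)) [-0.64334053 -3.47719365 11.59404477]
-60 2 0.0744
-50 3 0.0735
-40 3 0.059
-30 7 0.0777
-20 12 0.0704
-10 7 0.0705
0 7 0.0687
10 6 0.0676
20 4 0.0676
```

Request:
send_rows --deltas '[{"dx": 0, "dy": 0, "dz": -2, "rx": 0, "ry": 0, "rz": 0}, {"dx": 0, "dy": 0, "dz": -4, "rx": 0, "ry": 0, "rz": 0}, {"dx": 0, "dy": 0, "dz": -5, "rx": 0, "ry": 0, "rz": 0}, {"dx": 0, "dy": 0, "dz": -5, "rx": 0, "ry": 0, "rz": 0}]'

```text
clock: 15.53
tcp_pos: [0.5025, -0.083, 0.0121]
orientation: [2.323, 2.112, 0.002]
contact_force: [0.1, -2.0, 7.2]
grip_width: 0.0147
gripper_force: 46.3
```

Request:
send_rows --deltas '[{"dx": 0, "dy": 0, "dz": -2, "rx": 0, "ry": 0, "rz": 0}, {"dx": 0, "dy": 0, "dz": -4, "rx": 0, "ry": 0, "rz": 0}, {"dx": 0, "dy": 0, "dz": -4, "rx": 0, "ry": 0, "rz": 0}, {"dx": 0, "dy": 0, "dz": -4, "rx": 0, "ry": 0, "rz": 0}]'

```text
clock: 15.87
tcp_pos: [0.5026, -0.0828, 0.0095]
orientation: [2.322, 2.112, 0.002]
contact_force: [-5.0, -1.4, 26.1]
grip_width: 0.0148
gripper_force: 48.6
```

The lever has bottomed out. Unloading, opening and rising clear.

Request:
send_rows --deltas '[{"dx": 0, "dy": 0, "dz": 3, "rx": 0, "ry": 0, "rz": 0}, {"dx": 0, "dy": 0, "dz": 3, "rx": 0, "ry": 0, "rz": 0}, {"dx": 0, "dy": 0, "dz": 3, "rx": 0, "ry": 0, "rz": 0}, {"dx": 0, "dy": 0, "dz": 3, "rx": 0, "ry": 0, "rz": 0}, {"dx": 0, "dy": 0, "dz": 3, "rx": 0, "ry": 0, "rz": 0}]' --jaw 60

```text
clock: 16.28
tcp_pos: [0.5005, -0.0829, 0.0097]
orientation: [-2.324, -2.113, 0.001]
contact_force: [0.3, -1.1, -0.1]
grip_width: 0.0604
gripper_force: 0.0
```

Request:
send_rows --deltas '[{"dx": 0, "dy": 0, "dz": 15, "rx": 0, "ry": 0, "rz": 0}, {"dx": 0, "dy": 0, "dz": 40, "rx": 0, "ry": 0, "rz": 0}, {"dx": 0, "dy": 0, "dz": 70, "rx": 0, "ry": 0, "rz": 0}, {"dx": 0, "dy": 0, "dz": 100, "rx": 0, "ry": 0, "rz": 0}, {"dx": 0, "dy": 0, "dz": 130, "rx": 0, "ry": 0, "rz": 0}]'

```text
clock: 16.7
tcp_pos: [0.5003, -0.083, 0.1409]
orientation: [-2.324, -2.112, 0.001]
contact_force: [0.5, -0.5, 0.2]
grip_width: 0.0598
gripper_force: 0.0
```

Request:
send_rows --deltas '[{"dx": -3, "dy": -35, "dz": 0, "rx": 0, "ry": 0, "rz": 0}, {"dx": -7, "dy": -70, "dz": 0, "rx": 0, "ry": 0, "rz": 0}, {"dx": -10, "dy": -105, "dz": 0, "rx": 0, "ry": 0, "rz": 0}, {"dx": -14, "dy": -140, "dz": 0, "rx": 0, "ry": 0, "rz": 0}, {"dx": -16, "dy": -160, "dz": 0, "rx": 0, "ry": 0, "rz": 0}]'

```text
clock: 17.12
tcp_pos: [0.4834, -0.2478, 0.1397]
orientation: [2.329, 2.108, -0.003]
contact_force: [-0.4, -0.3, 0.1]
grip_width: 0.0603
gripper_force: 0.0
```

```bash
python3 - <<'E'
from h import *
print(r.get_obs()["contact_force"])
S=cam("scene"); T_=cam("top")
X,Y,Z=B(S["P"]); k=(np.abs(X)<.015)&(Z>.05)&(Z<.16)&(Y<.03)&(Y>-.08)&(S["frame"].max(-1)<90)
print("lever",np.polyfit(Y[k],Z[k],1),k.sum())
a=cv2.resize(S["frame"][165:225,205:335],None,fx=6,fy=6,interpolation=2);b=cv2.resize(T_["frame"][185:240,190:320],None,fx=6,fy=6,interpolation=2)
cv2.imwrite("pics/s8.png",cv2.resize(np.vstack([a,b]),None,fx=.85,fy=.85))
E
```

```text
[-0.40866312 -0.27464542  0.13915117]
lever [-0.03153043  0.06691385] 68
```

View pics/s8.png

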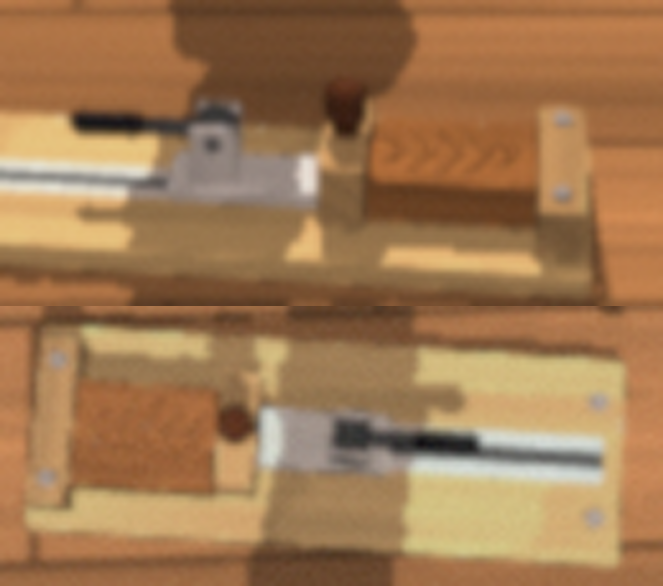

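The final views show the lever level (crop rows about 122–128). The blank sits flush and square between the jaw (col 368 in the scene half) and the stop (col 540), with no gap, and the arm is clear.

```bash
python3 -c "
from bench import r
print(r.hand_in())"
```

```text
the job is handed in; nothing more can be done
None
```

The blank is clamped snug and square between the jaw and the end stop, the lever is fully down, the bystanders were not touched, and I handed the job in at about 17 s; no verdict came back.

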